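Lock the brooch trays with the drop pin

TASK

Closing time: lock the brooch trays. Take the locking pin out of its wooden block and thread it from above through the brass tongues of the three trays and into the foot of the tray case until its collar lies on the top tongue, then let go, leaving it upright. The trays stand a little out of line with one another, so feel gently for each hole and draw the trays into line with the pin; never force it, do not touch the tray case or its trays with the gripper, and leave the doll, the boxed candle, the soap box and the stick candle where they are.

Things in the scene. Friction and masses are not known exactly. Their poses are not given: they have to be found in the camera images.
- case: Open-topped wooden tray case, 131 x 156 mm, 112 mm high, fixed to the counter, with three shallow trays one above the other. Origin: centre of its underside, on the counter; x axis to its back, z up; its front (-x) faces the robot. In front of it each tray carries a flat brass tongue with a hole; in the locked position all three holes stand plumb over the hole in the case's foot.
- top_hole (a point): Centre of the top tray's hole, at the tongue's top face, 99 mm above the counter; moves with the tray. Axes as the case's. Tongue: 40 mm wide (y), 8 mm thick, reaching 23 mm beyond the hole toward -x; its hole 11.5 mm wide, sharp-edged, at y = 0 of the case. The tray's front rim stands 33 mm behind the hole's centre, 8 mm above the tongue. The other two tongues are alike.
- middle_locked (a point): A fixed point of the case: where the middle tray's hole is when locked, at its tongue's top face, 72 mm above the counter. The tray is hidden and not measured. At the start each tray is out of locked by up to 10 mm either way, along the case's x axis only; each slides on its own (up to 15 mm either way) against about 1.2 N of friction and stays where it is left.
- bottom_locked (a point): A fixed point of the case: where the bottom tray's hole is when locked, at its tongue's top face, 45 mm above the counter; this tray too is hidden and not measured. A tray follows the pin sideways once the pin is in its hole; it is also dragged along if the pin rubs on its tongue, so lift the tip clear to search. The cone nose enters a hole up to about 2.5 mm off and draws the tray into line.
- foot_hole (a point): Centre of the mouth of the blind hole in the wooden lip at the foot of the case: 11.5 mm wide, sharp-edged, 14 mm deep, mouth 18 mm above the counter, at x = -88 mm, y = 0 of the case. Axes as the case's.
- pin_head (a point): Locking pin: steel rod 10 mm thick with a cone nose (6 mm wide at the tip, full width 6 mm above it), a round collar 22 mm wide, 6 mm thick, underside 93 mm above the tip, then a square dark wood grip 16 x 16 mm, 45 mm high; 144 mm, about 70 g. This point: centre of the grip, 124 mm above the tip; z up along the pin, x and y square to the grip's faces. Seated, the tip is 6 mm above the counter.
- pin_tip (a point): Tip of the pin, on its axis; axes as the pin's.
- block: Dark wood block 60 x 60 x 60 mm, fixed to the counter, in whose top a hole (11.5 mm wide, 52 mm deep) holds the pin upright at the start. Origin: centre of its underside.
- doll: Small turned wooden doll, 30 mm wide, 100 mm high, standing loose. Origin: centre of its underside.
- candle: Boxed painted pillar candle, 56 x 56 x 66 mm, standing loose. Origin: centre of its underside.
- soap: Soap in a clear case, 39 x 63 x 88 mm, standing loose. Origin: centre of its underside.
- stick_candle_2: Painted stick candle lying loose, 17 x 157 x 17 mm, lying along its y axis. Origin: centre of its underside.

How it is judged (in metres and radians):
On the way, in this order (a step that is already met when the one before it is completed fails the run):
1. the pin is drawn up out of its block (z of pin_tip in the frame of block above 0.065 m and angle between pin_head's own z axis and vertical below 0.25 rad), for 0.1 s.
2. the pin is through the top tongue (z of pin_tip in the frame of top_hole below -0.009 m and horizontal distance between pin_tip and top_hole below 0.006 m and angle between pin_head's own z axis and vertical below 0.15 rad), for 0.05 s.
3. the pin is through the middle tongue as well (z of pin_tip in the frame of case below 0.063 m and horizontal distance between pin_tip and top_hole below 0.006 m and angle between pin_head's own z axis and vertical below 0.15 rad), for 0.05 s.
4. the pin is through the bottom tongue as well (z of pin_tip in the frame of case below 0.036 m and horizontal distance between pin_tip and top_hole below 0.006 m and angle between pin_head's own z axis and vertical below 0.15 rad), for 0.05 s.
At the end, for the whole second after the job is handed in: The pin stands upright (within 0.06 rad), released and at rest, through the three tongues and in the foot's hole (tip within 3 mm of the hole's axis), its collar on the top tongue (within 2.5 mm of fully home) (z of pin_tip in the frame of case below 0.0085 m and horizontal distance between pin_tip and foot_hole below 0.003 m and horizontal distance between pin_tip and top_hole below 0.005 m and angle between pin_head's own z axis and vertical below 0.06 rad and linear speed of pin below 0.02 m/s and contact force between the fingers and pin below 0.1 N); the robot touches nothing.
It fails at once if the pin is forced: more than 30 N between it and the tray case or its trays (contact force between pin and case above 30 N).
It fails at once if the gripper or arm pushes on the tray case or a tray (more than 3 N) (contact force between any of the fingers, the arm and case above 3 N).
It fails at once if the doll, the boxed candle, the soap box or the stick candle is moved by more than 15 mm (distance of any of doll, candle, soap, stick_candle_2 from where it was at the start of the episode above 0.015 m).
It also fails if it takes over 72 s, if anything falls off the work surface, if the arm or the gripper's body presses on something with over 40 N, if the wrist force passes 120 N, or if a joint passes its speed limit or range.

ROBOT

A 7-joint arm with a two-finger parallel gripper is mounted at the origin on a cart in front of the work surface, level with it; the furniture and walls round the work are solid. World frame = base frame: x ahead of the robot, y to its left, z up, the work surface at z = 0. Lengths are in mm, angles in rad, forces in N, time in s.
With the tool pointing down it reaches from about 425 to 950 mm from the base axis. Payload 4.7 kg.
Tool frame: the origin (TCP) lies at the very end of the fingers, on their centre line; the grasp point (between the pads) lies arm.grip_point_offset behind it (arm.grip_point_offset is the distance from the TCP to the grasp point, in mm); z points along the fingers, y is the line along which they close (so a half turn about z gives the same grasp; the last joint's range is limited). The gripper opens to 87 mm and grips with 3 to 60 N. Pads are 19 mm wide; open, the fingers measure 117 mm over their backs; the gripper's body (75 mm by 190 mm) begins 51 mm behind the grasp point.
Start: joints at [-1.25, 0.469, -0.049, 1.532, 0.024, 1.141, -0.082], TCP at [231.29, 634.156, 222.573] pointing down, gripper open.
Joint ranges: [-2.59, 2.59], [-0.33, 1.99], [-1.39, 1.29], [0.1, 2.45], [-1.04, 4.18], [0.21, 1.99], [-2.66, 2.66]. Speed limits (rad/s): [2.57, 2.57, 3.14, 3.14, 3.14, 3.14, 3.14].

INTERFACE

Orientations are given as [roll, pitch, yaw] about the fixed x, y, z axes, in that order (R = Rz(yaw) Ry(pitch) Rx(roll)).
In Python, from workcell import arm gives the robot as it stands. The module is installed in compiled form; this text tells all that it offers.
- The arm moves only by the shell command python3 -m jog 'ROWS'. ROWS is JSON, a list of rows, each a list of 7 numbers: the shift along the world's x, y, z in units of 0.2 m (1.0 is 0.2 m), then the turn, a rotation vector about the world's x, y, z in units of 180 degrees (1.0 is 180 degrees), then the closure, from -1 (fully open) to 1 (shut). In form: [[dx, dy, dz, ax, ay, az, jaw], ...]. A call has 1 to 8 rows; each row is the pose to reach, as a shift and turn from the pose commanded when the call began, turning the shorter way round; what a row does not reach only later rows make up. A row lasts 1/8 s, in which the tool goes at most 62.5 mm and 10.7 degrees, less where a joint would pass 70% of its speed; a pose out of reach is approached as far as the arm can. A call with a number of a shift or a turn outside -1 to 1 is refused whole. A call with a gripper value outside its range is refused whole. The fingers move at their own pace and stop on an object; the grip force is fixed at half the most. Time passes only in rows, so rows that repeat a pose let the fingers close. It gives the time, the measured TCP pose, the force, the opening and the grip force at its end, in the units of the state.
- arm.observe(): the state, without advancing time (a new reading comes with each control period).
- arm.snapshot(name): name is "scene" or "top"; returns a dict with "frame" (480x640x3 uint8, red, green, blue), "range_z" (480x640 float32, mm along the optical axis (not along the pixel's ray), 0 where there is no reading), "fx", "fy", "cx", "cy" (pixels), "dist" ([k1, k2, p1, p2, k3] as OpenCV has them; the pictures are not rectified), "cam_to_world" (4x4, takes a point from camera to world coordinates). Camera axes: x right, y down, z forward; pixel columns grow to the right and rows downward; lengths in mm; the calibration is good to about 2 mm. A picture is of the moment at which its call begins.
- arm.finish_job(): hands the job in; it is judged then, once.
Trained networks look in a picture, given as the dict that the camera call returned (one of the last four; its "shot" number tells which), for a name from the list of things; names that differ only in an ending like _2 or _b are one class to them, and where a whole thing is asked for, a point or a joint stands for the part that bears it (a point fixed in the world has none). Each returns a list of dicts, best first, with "conf" (0 to 1); they miss things now and then, are a little off and sometimes report something else, mostly with a low value. They report only what shows in the picture. A call takes as long as a camera call.
- arm.silhouettes(label, picture): "pixels" (480x640 bool, what is visible of it) and "xy" ([column, row] in pixels, amid what is visible of it).
The state is a dict: "t": time; "joint_positions": joint angles; "qvel": joint speeds; "joint_efforts": joint torques, N m; "tool_pos": TCP position; "tcp_rot": TCP orientation; "contact_force": force on the tool from outside, world axes, zero at the start; "torque": the same for the moment, N m; "gripper_width": opening from 0.0 (shut) to 1.0 (fully open); "grip_force": force on a finger pad.
Only numpy, scipy, OpenCV 4.12 (cv2) and the standard library are available. Lean on these libraries where they do the work, as an engineer would, in place of code of your own. Each camera call takes 0.05 s, during which the arm holds its last target. There are 200 camera calls.

## Working session

There is one attempt and no reset: what is moved stays moved. The work goes in short steps, Python scripts to look and compute and a shell command to move; the robot and the scene stay as the last step left them, time stands still between calls to the robot, and variables do not carry over. Pictures are saved under pics/ and viewed, at most 10 in all, crops included, and the job is handed in when it is done.

```bash
mkdir -p pics
cat > h.py <<'E'
import numpy as np, cv2
from workcell import arm
def pts(s, mask):
    v,u=np.nonzero(mask&(s["range_z"]>0)); z=s["range_z"][v,u].astype(float)
    K=np.array([[s["fx"],0,s["cx"]],[0,s["fy"],s["cy"]],[0,0,1]])
    n=cv2.undistortPoints(np.c_[u,v].astype(float)[:,None],K,np.array(s["dist"],float))[:,0]
    P=np.c_[n*z[:,None],z]; T=np.array(s["cam_to_world"]); return P@T[:3,:3].T+T[:3,3],u,v
def save(s,n,crop=None,k=1):
    f=s["frame"][...,::-1]
    if crop: x0,y0,x1,y1=crop; f=f[y0:y1,x0:x1]
    cv2.imwrite("pics/"+n,cv2.resize(f,None,fx=k,fy=k,interpolation=cv2.INTER_CUBIC))
E
python3 - <<'E'
from h import *
print(arm.observe(), arm.grip_point_offset)
for c in("scene","top"):
    s=arm.snapshot(c); save(s,c+"0.png"); print(c,np.round(s["cam_to_world"],2).tolist())
    for n in("case","pin_head","block","doll","candle","soap","stick_candle_2"):
        for d in arm.silhouettes(n,s)[:1]:
            P,_,_=pts(s,d["pixels"]); print(n,round(d["conf"],2),np.round(d["xy"]),d["pixels"].sum(),np.round(np.percentile(P,[2,50,98],axis=0)).tolist() if len(P) else None)
E
```

```text
{'t': 0.0, 'joint_positions': array([-1.24991465,  0.46946445, -0.04862654,  1.53366113,  0.02412545,
        1.14099996, -0.0822677 ]), 'qvel': array([ 0.00011776,  0.00132853, -0.0027323 , -0.00181548,  0.00062356,
        0.00021085,  0.00071385]), 'joint_efforts': array([ 2.24566916e-04, -5.07986355e+01, -8.06781440e-02, -2.36149818e+01,
       -6.13384880e-02,  3.81313346e-02,  1.81187934e-04]), 'tool_pos': array([231.095179  , 633.58389129, 221.49791297]), 'tcp_rot': array([-3.13964816e+00,  7.91680009e-05,  2.79191309e+00]), 'contact_force': array([ 0.56559222,  0.02550674, -0.69304336]), 'torque': array([ 0.00322039, -0.00555033, -0.01380982]), 'grip_force': 0.0, 'gripper_width': 1.0006339912913198} 18.700000000000003
scene [[0.44, -0.59, 0.68, -126.52], [-0.9, -0.27, 0.35, -309.57], [-0.02, -0.76, -0.65, 719.5], [0.0, 0.0, 0.0, 1.0]]
case 0.55 [344. 239.] 9665 [[499.0, -68.0, 6.0], [565.0, -3.0, 95.0], [672.0, 84.0, 112.0]]
pin_head 0.96 [213. 229.] 434 [[445.0, 170.0, 66.0], [450.0, 176.0, 125.0], [460.0, 186.0, 153.0]]
block 0.62 [223. 272.] 2024 [[422.0, 146.0, 1.0], [439
[... 225 characters left out ...]
3.0]]
stick_candle_2 0.92 [267. 332.] 876 [[366.0, -12.0, 3.0], [376.0, 51.0, 14.0], [389.0, 124.0, 18.0]]
top [[0.02, -0.97, 0.22, 318.02], [-1.0, -0.01, 0.01, 21.28], [-0.0, -0.22, -0.98, 978.53], [0.0, 0.0, 0.0, 1.0]]
case 0.78 [326. 197.] 7297 [[500.0, -65.0, 4.0], [591.0, 11.0, 99.0], [673.0, 85.0, 114.0]]
pin_head 0.55 [227. 267.] 186 [[446.0, 170.0, 66.0], [452.0, 176.0, 147.0], [463.0, 186.0, 155.0]]
candle 0.92 [221. 186.] 645 [[615.0, 208.0, 0.0], [631.0, 226.0, 43.0], [661.0, 252.0, 53.0]]
soap 0.67 [413. 282.] 741 [[421.0, -181.0, 2.0], [439.0, -152.0, 82.0], [461.0, -129.0, 86.0]]
stick_candle_2 0.73 [299. 315.] 635 [[367.0, -9.0, 1.0], [379.0, 57.0, 16.0], [392.0, 125.0, 20.0]]
```

View pics/scene0.png

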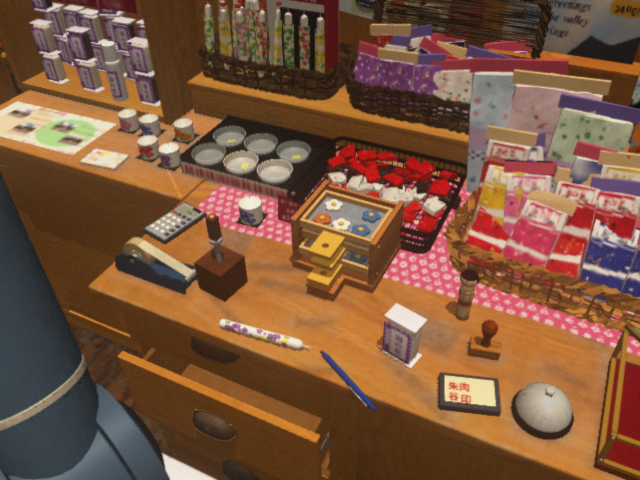

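View pics/top0.png

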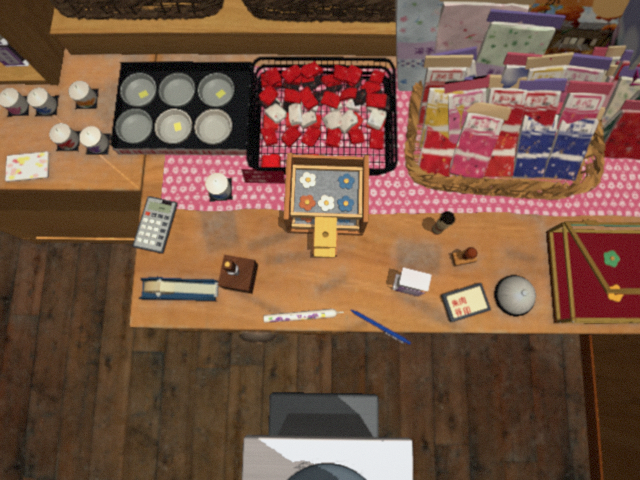

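The scene shows the pin grip at (213,229) on the block (222,272). The case is at (345,235), with its tongues stacked at about (325,250). The top view shows the tongue at (325,237).

```bash
python3 - <<'E'
from h import *
R=lambda a:np.round(a,1).tolist()
for c in("scene","top"):
    s=arm.snapshot(c); P,u,v=pts(s,np.ones((480,640),bool))
    roi=(P[:,0]>470)&(P[:,0]<720)&(abs(P[:,1])<130)
    m=roi&(P[:,2]>108)&(P[:,2]<118)
    d=arm.silhouettes("case",s)[0]["pixels"][v,u]
    print(c,"rim",(m&d).sum(),cv2.minAreaRect(P[m&d][:,:2].astype(np.float32)),np.median(P[m&d][:,2]))
    f=s["frame"][v,u]; t=roi&(P[:,0]<575)&(abs(P[:,2]-99)<4)&(abs(P[:,1]-10)<40)
    print("tongue",t.sum(),R(np.percentile(P[t],[1,50,99],axis=0)),cv2.minAreaRect(P[t][:,:2].astype(np.float32)))
    g=(abs(P[:,0]-452)<40)&(abs(P[:,1]-178)<40)
    for lo,hi in((56,64),(112,145),(146,160)):
        q=g&(P[:,2]>lo)&(P[:,2]<hi); print(lo,q.sum(),R(np.percentile(P[q],[2,50,98],axis=0)),cv2.minAreaRect(P[q][:,:2].astype(np.float32)))
    save(s,c+"1.png",(270,190,390,290) if c=="scene" else (280,140,380,270),6 if c=="scene" else 4.5)
    save(s,c+"pin.png",(180,200,260,310) if c=="scene" else (200,240,270,300),5 if c=="scene" else 8)
E
python3 -c "
import cv2,numpy as np
a=cv2.resize(cv2.imread('pics/scene1.png'),(480,400));b=cv2.resize(cv2.imread('pics/top1.png'),(310,400))
cv2.imwrite('pics/c1.png',np.hstack([a,b]))
a=cv2.resize(cv2.imread('pics/scenepin.png'),(320,440));b=cv2.resize(cv2.imread('pics/toppin.png'),(460,440))
cv2.imwrite('pics/p1.png',np.hstack([a,b]))"
```

```text
scene rim 691 ((610.8782958984375, 10.210311889648438), (157.05746459960938, 135.01467895507812), 89.006103515625) 111.29235065545834
tongue 821 [[498.7, -28.1, 95.4], [536.3, 10.2, 99.1], [574.6, 48.6, 102.7]] ((536.22607421875, 10.224481582641602), (77.5112533569336, 79.49085235595703), 0.030350537970662117)
56 834 [[423.2, 147.7, 56.8], [450.3, 174.9, 60.0], [484.3, 209.8, 62.7]] ((455.19012451171875, 179.35748291015625), (63.98401641845703, 63.217750549316406), 80.65821838378906)
112 212 [[445.3, 170.2, 112.6], [449.0, 173.4, 129.2], [460.7, 186.8, 144.3]] ((450.4076843261719, 176.00192260742188), (13.298227310180664, 20.973670959472656), 36.52674865722656)
146 96 [[446.4, 170.7, 146.4], [452.4, 176.8, 151.0], [462.5, 187.3, 153.9]] ((455.2035827636719, 179.00820922851562), (17.11439323425293, 18.505657196044922), 83.52899169921875)
top rim 1017 ((610.4724731445312, 10.031951904296875), (155.78622436523438, 131.2021484375), 88.94972229003906) 111.80881171366275
tongue 874 [[499.5, -27.6, 95.4], [540.0, 11.4, 99.6], [574.5, 47.5, 102.7]] ((536.8707275390625, 10.219602584838867), (78.61780548095703, 76.14005279541016), 89.88324737548828)
56 804 [[425.3, 148.6, 57.6], [449.8, 173.5, 61.0], [484.7, 209.5, 63.6]] ((455.3505859375, 179.19036865234375), (61.332763671875, 60.517555236816406), 81.51702880859375)
112 50 [[446.7, 170.9, 113.3], [448.9, 172.3, 129.0], [461.1, 185.7, 143.6]] ((450.9657287597656, 175.54934692382812), (9.593729019165039, 19.963869094848633), 40.81903076171875)
146 95 [[447.3, 171.3, 146.5], [454.9, 179.0, 153.0], [462.5, 186.7, 155.4]] ((455.2206115722656, 179.3660125732422), (16.18937110900879, 16.000818252563477), 85.37921142578125)
```

View pics/c1.png

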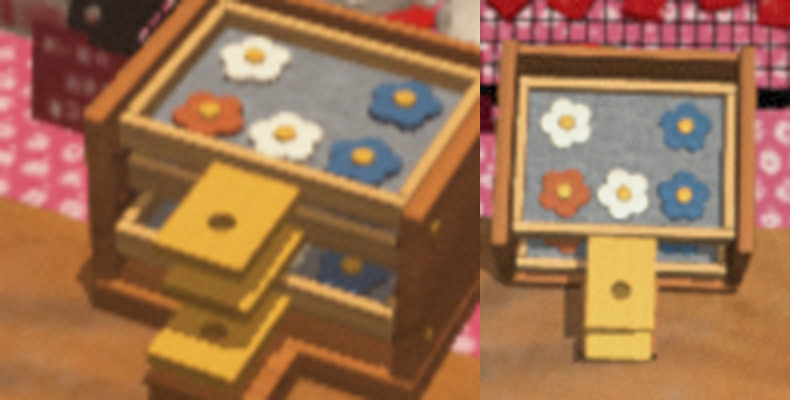

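View pics/p1.png

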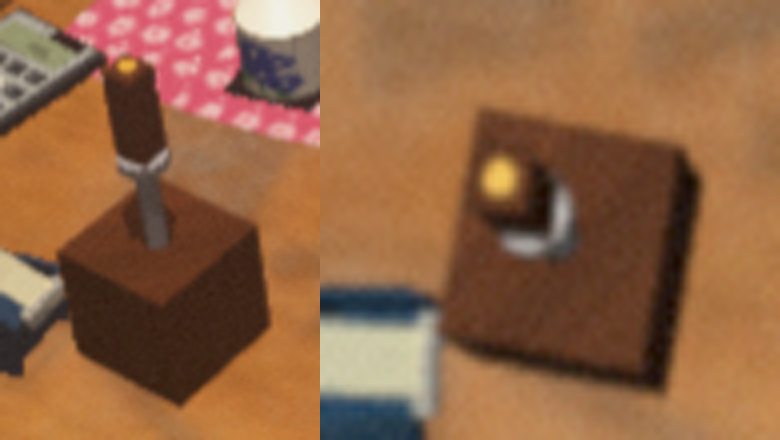

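The crops show the top hole at scene (325.5,245.5) and top (325.5,234). The bottom tongue sticks out toward the robot, with its hole at about scene (323,273), and the middle tongue's front edge sits between the two. The pin stands upright in the block.

```bash
cat >> h.py <<'E'
def ray(s,uv,h):
    K=np.array([[s["fx"],0,s["cx"]],[0,s["fy"],s["cy"]],[0,0,1]])
    n=cv2.undistortPoints(np.array(uv,float).reshape(-1,1,2),K,np.array(s["dist"],float))[:,0]
    T=np.array(s["cam_to_world"]); d=np.c_[n,np.ones(len(n))]@T[:3,:3].T
    return T[:3,3]+d*((h-T[2,3])/d[:,2])[:,None]
E
python3 - <<'E'
from h import *
s=arm.snapshot("scene"); r=lambda *a:np.round(ray(s,*a)[:,:2],1).tolist()
sc=lambda x,y:(270-.5+(x+.5)/4,190-.5+(y+.5)/4)
print("S top hole",r([sc(222,221)],99),"bot hole",r([sc(214,330)],45))
print("top front corners",r([sc(156,233),sc(246,272)],99),"mid",r([sc(164,273),sc(245,308)],72),"bot",r([sc(148,351),sc(235,380)],45))
t=arm.snapshot("top"); r=lambda *a:np.round(ray(t,*a)[:,:2],1).tolist()
tc=lambda x,y:(280-.5+(x-480+.5)/3.1,140-.5+(y+.5)*130/400)
print("T hole",r([tc(621,290)],99),"top front",r([tc(585,329),tc(654,330)],99),"bot front",r([tc(586,357),tc(652,357)],45), "mid?",r([tc(586,334)],72))
# bluish: dark blob centre for top hole in both
for s,(u,v) in((s,(325,245)),(t,(325,234))):
    w=s["frame"][v-6:v+7,u-6:u+7].astype(float).sum(2); w=np.clip(np.percentile(w,60)-w-80,0,None)
    yy,xx=np.mgrid[v-6:v+7,u-6:u+7]; k=np.hypot(xx-u,yy-v)<5; w=w*k
    c=((xx*w).sum()/w.sum(),(yy*w).sum()/w.sum()); print(np.round(c,1),np.round(ray(s,[c],98),1))
E
```

```text
S top hole [[522.5, 11.8]] bot hole [[514.3, 12.4]]
top front corners [[504.6, 32.8], [498.4, -10.3]] mid [[510.9, 33.3], [505.6, -6.2]] bot [[491.3, 31.8], [491.0, -8.4]]
T hole [[523.2, 11.3]] top front [[499.1, 32.3], [499.1, -8.5]] bot front [[492.2, 32.1], [492.8, -9.2]] mid? [[501.5, 32.0]]
[325. 245.] [[523.1  12.4  98. ]]
[325.  233.6] [[524.1  11.5  98. ]]
```

```bash
python3 -m jog '[[0.2,-0.3,0,0,0,0.078,-1],[0.35,-0.6,0,0,0,0.078,-1],[0.5,-0.9,0,0,0,0.078,-1],[0.5,-1,0,0,0,0.078,-1]]'; python3 -m jog '[[0.2,-0.25,0,0,0,0,-1],[0.4,-0.5,0,0,0,0,-1],[0.5,-0.75,0,0,0,0,-1],[0.62,-1,0,0,0,0,-1],[0.62,-1,0,0,0,0,-1]]'
```

```text
t: 1.6
tool_pos: [333.8, 430.8, 222.7]
tcp_rot: [-3.141, 0.001, 3.032]
contact_force: [0.3, 0.6, 0.0]
gripper_width: 0.998
grip_force: 0.0
t: 2.22
tool_pos: [457.5, 229.3, 222.9]
tcp_rot: [-3.141, 0.001, 3.028]
contact_force: [-0.5, 1.4, -0.5]
gripper_width: 0.998
grip_force: 0.0
```

```bash
python3 -m jog '[[-0.01,-0.25,0,0,0,0,-1],[-0.01,-0.25,0,0,0,0,-1],[-0.01,-0.25,-0.2,0,0,0,-1],[-0.01,-0.25,-0.4,0,0,0,-1],[-0.01,-0.25,-0.54,0,0,0,-1],[-0.01,-0.25,-0.54,0,0,0,-1],[-0.01,-0.25,-0.54,0,0,0,-1]]'
python3 - <<'E'
from h import *
s=arm.snapshot("scene"); t=arm.snapshot("top")
a=cv2.resize(s["frame"][170:310,150:290],None,fx=2.8,fy=2.8);b=cv2.resize(t["frame"][200:320,160:300],(400,392))
cv2.imwrite("pics/g.png",np.hstack([a,b])[...,::-1])
print(arm.observe()["tool_pos"])
E
```

```text
t: 3.1
tool_pos: [454.0, 185.5, 115.6]
tcp_rot: [3.14, 0.001, 3.038]
contact_force: [-0.2, 0.6, -0.0]
gripper_width: 1.0
grip_force: 0.0
[454.24695871 185.11109363 115.97290097]
```

View pics/g.png

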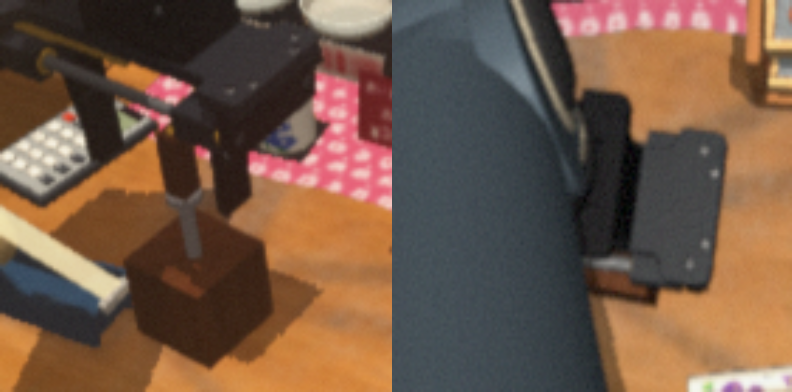

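The pin's grip is between the open fingers at (180,170). The TCP is about 6 mm too far toward +y, so I'll correct that and close.

```bash
python3 -m jog '[[0.005,-0.03,-0.01,0,0,0,-1],[0.005,-0.03,-0.01,0,0,0,-1],[0.005,-0.03,-0.01,0,0,0,-1]]'; python3 -m jog '[[0,0,0,0,0,0,1],[0,0,0,0,0,0,1],[0,0,0,0,0,0,1],[0,0,0,0,0,0,1],[0,0,0,0,0,0,1],[0,0,0,0,0,0,1],[0,0,0,0,0,0,1],[0,0,0,0,0,0,1]]'
```

```text
t: 3.58
tool_pos: [454.4, 178.0, 112.8]
tcp_rot: [3.141, 0.0, 3.036]
contact_force: [-0.5, -0.1, -0.5]
gripper_width: 1.0
grip_force: 0.0
t: 4.58
tool_pos: [454.3, 178.2, 112.6]
tcp_rot: [3.141, 0.0, 3.037]
contact_force: [-0.1, -0.7, -0.1]
gripper_width: 0.182
grip_force: 30.0
```

```bash
python3 -m jog '[[0,0,0.08,0,0,0,1],[0,0,0.2,0,0,0,1],[0,0,0.35,0,0,0,1],[0,0,0.5,0,0,0,1],[0,0,0.62,0,0,0,1],[0,0,0.62,0,0,0,1],[0,0,0.62,0,0,0,1]]'; python3 -m jog '[[0.08,-0.2,0,0,0,0.01,1],[0.16,-0.4,0,0,0,0.02,1],[0.24,-0.6,0,0,0,0.03,1],[0.3,-0.75,0,0,0,0.03,1],[0.34,-0.835,0,0,0,0.03,1],[0.34,-0.835,0,0,0,0.03,1],[0.34,-0.835,0,0,0,0.03,1],[0.34,-0.835,0,0,0,0.03,1]]'
python3 - <<'E'
from h import *
o=arm.observe(); print(o["tool_pos"],o["contact_force"])
s=arm.snapshot("scene"); t=arm.snapshot("top")
for q in(s,t):
  for d in arm.silhouettes("pin_head",q)[:1]:
    P,u,v=pts(q,d["pixels"]); print(d["conf"],d["xy"],np.round(np.percentile(P,[2,50,98],axis=0)).tolist())
cv2.imwrite("pics/ins.png",np.hstack([cv2.resize(s["frame"][150:290,260:400],None,fx=2.8,fy=2.8),cv2.resize(t["frame"][140:280,250:390],(392,392))])[...,::-1])
E
```

```text
t: 5.45
tool_pos: [453.6, 177.9, 235.5]
tcp_rot: [-3.141, -0.002, 3.037]
contact_force: [-0.4, -0.0, -1.4]
gripper_width: 0.186
grip_force: 30.0
t: 6.45
tool_pos: [521.8, 12.4, 236.2]
tcp_rot: [3.141, -0.001, 3.133]
contact_force: [-0.1, 0.1, -0.7]
gripper_width: 0.182
grip_force: 30.0
[521.78932598  12.41375545 236.20387269] [-0.1387365   0.14945997 -0.6801068 ]
0.9 [320.8, 180.5] [[513.0, 6.0, 105.0], [517.0, 13.0, 227.0], [625.0, 71.0, 276.0]]
0.35 [282.1, 200.6] [[578.0, 86.0, 109.0], [583.0, 88.0, 111.0], [590.0, 89.0, 117.0]]
```

View pics/ins.png

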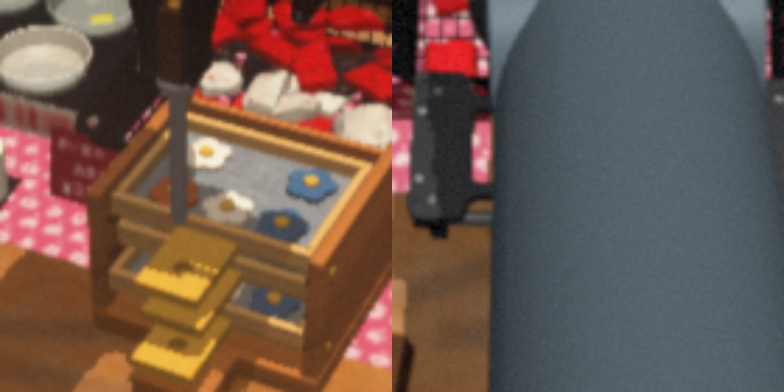

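The scene crop shows the pin hanging upright, its tip at about (180,220) and the top hole at (183,268) almost directly below. I'll measure the shaft axis against the hole.

Run:
```python
from h import *
s=arm.snapshot("scene"); d=arm.silhouettes("pin_head",s)[0]
P,u,v=pts(s,d["pixels"])
c=np.array(s["cam_to_world"])[:2,3]
k=(P[:,2]>140)&(P[:,2]<222)&(np.hypot(P[:,0]-522,P[:,1]-12)<12); Q=P[k]
from scipy.optimize import least_squares
f=lambda p:np.hypot(Q[:,0]-p[0]-p[2]*(Q[:,2]-130)/100,Q[:,1]-p[1]-p[3]*(Q[:,2]-130)/100)-5
r=least_squares(f,[522,12,0,0],loss="soft_l1"); print(k.sum(),np.round(r.x,2),np.abs(r.fun).mean())
# image: shaft mid columns -> world at axis plane
for row in (195,205,215,222,226,228,230,232):
    cols=u[(v==row)&(abs(u-324)<15)]; print(row,cols.min() if len(cols) else None,cols.max() if len(cols) else None)
g=s["frame"]; 
print([ (r,g[r,319:331].sum(1).tolist()) for r in range(222,236,2)])
p=ray(s,[(324.3,228.6)],131); print(p)
```

```text
276 [ 5.2358e+02  1.3510e+01  1.1000e-01 -6.6000e-01] 0.6989514820043241
195 320 328
205 321 327
215 321 327
222 322 328
226 322 327
228 322 326
230 None None
232 None None
[(222, [242, 248, 217, 204, 211, 225, 216, 207, 205, 203, 197, 222]), (224, [337, 318, 256, 233, 217, 210, 206, 205, 213, 245, 266, 284]), (226, [258, 273, 236, 208, 204, 209, 208, 219, 231, 306, 301, 295]), (228, [228, 240, 228, 216, 219, 215, 209, 218, 261, 291, 313, 322]), (230, [239, 242, 230, 239, 259, 256, 243, 235, 237, 237, 243, 233]), (232, [238, 246, 248, 294, 306, 304, 312, 301, 296, 295, 285, 272]), (234, [340, 310, 305, 316, 313, 305, 307, 306, 318, 306, 318, 306])]
[[524.40598283  13.69720492 131.        ]]
```

```bash
python3 -m jog '[[-0.002,-0.005,-0.07,0,0,0,1],[-0.002,-0.005,-0.14,0,0,0,1],[-0.002,-0.005,-0.14,0,0,0,1],[-0.002,-0.005,-0.15,0,0,0,1],[-0.002,-0.005,-0.16,0,0,0,1],[-0.002,-0.005,-0.165,0,0,0,1],[-0.002,-0.005,-0.17,0,0,0,1],[-0.002,-0.005,-0.17,0,0,0,1]]'
```

```text
t: 7.75
tool_pos: [521.9, 10.2, 202.6]
tcp_rot: [3.141, -0.0, 3.131]
contact_force: [0.9, -0.1, -0.8]
gripper_width: 0.181
grip_force: 30.0
```

```bash
python3 -m jog '[[0,0,-0.005,0,0,0,1],[0,0,-0.01,0,0,0,1],[0,0,-0.015,0,0,0,1],[0,0,-0.02,0,0,0,1],[0,0,-0.02,0,0,0,1]]'
```

```text
t: 8.38
tool_pos: [521.8, 10.2, 198.5]
tcp_rot: [3.142, -0.0, 3.131]
contact_force: [-0.6, -0.3, -0.2]
gripper_width: 0.181
grip_force: 30.0
```

```bash
python3 -m jog '[[0,0,-0.01,0,0,0,1],[0,0,-0.02,0,0,0,1],[0,0,-0.03,0,0,0,1],[0,0,-0.04,0,0,0,1],[0,0,-0.05,0,0,0,1],[0,0,-0.06,0,0,0,1],[0,0,-0.07,0,0,0,1],[0,0,-0.07,0,0,0,1]]'
```

```text
t: 9.38
tool_pos: [521.8, 10.2, 184.4]
tcp_rot: [3.142, -0.0, 3.131]
contact_force: [0.4, -0.1, -0.7]
gripper_width: 0.181
grip_force: 30.0
```

```bash
python3 -m jog '[[0.01,0,0,0,0,0,1],[0.02,0,0,0,0,0,1],[0.03,0,0,0,0,0,1],[0.04,0,0,0,0,0,1],[0.04,0,-0.01,0,0,0,1],[0.04,0,-0.02,0,0,0,1],[0.04,0,-0.03,0,0,0,1],[0.04,0,-0.035,0,0,0,1]]'; python3 -m jog '[[0,0,-0.005,0,0,0,1],[0,0,-0.01,0,0,0,1],[0,0,-0.01,0,0,0,1]]';  python3 - <<'E'
from h import *
s=arm.snapshot("scene"); save(s,"m.png",(285,215,375,290),8)
E
```

```text
t: 10.38
tool_pos: [530.0, 10.1, 177.5]
tcp_rot: [3.142, 0.0, 3.131]
contact_force: [-0.3, -0.4, -0.1]
gripper_width: 0.179
grip_force: 30.0
t: 10.75
tool_pos: [529.9, 10.1, 175.5]
tcp_rot: [-3.142, -0.0, 3.131]
contact_force: [-0.3, -0.2, -1.2]
gripper_width: 0.183
grip_force: 30.0
```

View pics/m.png

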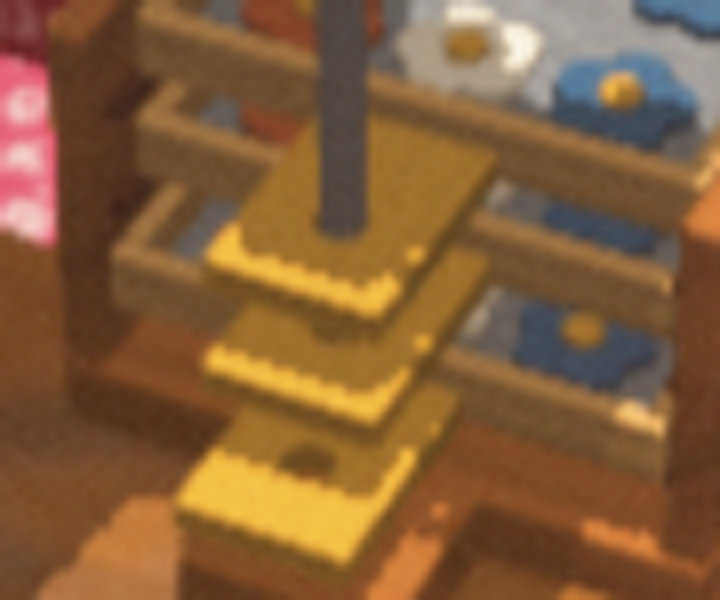

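The pin goes through the top tongue at (342,230). The middle tongue's hole just shows at about (335,325), and the bottom hole is at (308,462). I'll turn the front corners into x values.

Run:
```python
from h import *
s=arm.snapshot("scene"); r=lambda p,h:np.round(ray(s,[(285-.5+(x+.5)/8,215-.5+(y+.5)/8) for x,y in p],h)[:,:2],1).tolist()
print("top",r([(204,254),(378,312)],99)); print("mid",r([(204,362),(372,418)],72)); print("bot",r([(176,503),(345,560)],45))
print("mid hole",r([(335,325)],72),"bot hole",r([(308,460)],45))
```

```text
top [[509.0, 32.5], [507.7, -7.1]]
mid [[506.2, 32.0], [505.4, -6.7]]
bot [[491.1, 31.8], [490.7, -7.3]]
mid hole [[527.9, 12.4]] bot hole [[514.3, 12.6]]
```

```bash
python3 -m jog '[[-0.005,0,0,0,0,0,1],[-0.01,0,0,0,0,0,1],[-0.01,0,-0.01,0,0,0,1],[-0.01,0,-0.02,0,0,0,1],[-0.01,0,-0.03,0,0,0,1],[-0.01,0,-0.03,0,0,0,1]]'
```

```text
t: 11.6
tool_pos: [527.9, 10.3, 169.4]
tcp_rot: [3.141, -0.0, 3.131]
contact_force: [0.8, 0.2, -0.9]
gripper_width: 0.179
grip_force: 30.0
```

Tip at about 65 mm with no force, so it is in the middle hole. I'll go down to just above the bottom tongue, then draw across to its hole (x ≈ 514 for the pin axis).

```bash
python3 -m jog '[[0,0,-0.01,0,0,0,1],[0,0,-0.02,0,0,0,1],[0,0,-0.03,0,0,0,1],[0,0,-0.04,0,0,0,1],[0,0,-0.05,0,0,0,1],[0,0,-0.06,0,0,0,1],[0,0,-0.065,0,0,0,1],[0,0,-0.065,0,0,0,1]]'; python3 -m jog '[[-0.01,0,0,0,0,0,1],[-0.02,0,0,0,0,0,1],[-0.03,0,0,0,0,0,1],[-0.04,0,0,0,0,0,1],[-0.05,0,0,0,0,0,1],[-0.06,0,0,0,0,0,1],[-0.07,0,0,0,0,0,1],[-0.07,0,0,0,0,0,1]]'
python3 - <<'E'
from h import *
s=arm.snapshot("scene"); save(s,"m2.png",(285,215,375,290),8)
E
```

```text
t: 12.6
tool_pos: [527.8, 10.2, 156.4]
tcp_rot: [3.142, -0.0, 3.131]
contact_force: [0.4, 0.8, -1.9]
gripper_width: 0.183
grip_force: 30.0
t: 13.6
tool_pos: [513.5, 10.3, 156.6]
tcp_rot: [3.141, -0.001, 3.131]
contact_force: [2.2, 1.8, -2.0]
gripper_width: 0.182
grip_force: 30.0
```

View pics/m2.png

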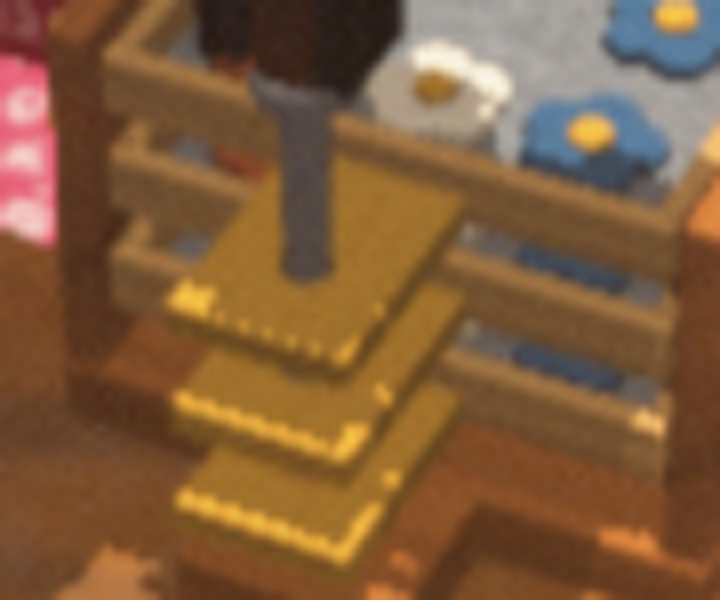

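All three tongues are now nearly lined up, and the pin passes through the top two. The slight +y reaction says to ease by about 0.8 mm in +y. Next is the descent into the bottom tongue.

```bash
python3 -m jog '[[0,0.004,-0.01,0,0,0,1],[0,0.004,-0.02,0,0,0,1],[0,0.004,-0.03,0,0,0,1],[0,0.004,-0.035,0,0,0,1],[0,0.004,-0.04,0,0,0,1],[0,0.004,-0.045,0,0,0,1],[0,0.004,-0.05,0,0,0,1],[0,0.004,-0.05,0,0,0,1]]'
```

```text
t: 14.65
tool_pos: [513.7, 10.9, 146.4]
tcp_rot: [-3.142, -0.001, 3.131]
contact_force: [-0.1, -0.0, -0.8]
gripper_width: 0.181
grip_force: 30.0
```

```bash
python3 -m jog '[[0,0,-0.01,0,0,0,1],[0,0,-0.02,0,0,0,1],[0,0,-0.03,0,0,0,1],[0,0,-0.04,0,0,0,1],[0,0,-0.05,0,0,0,1],[0,0,-0.06,0,0,0,1],[0,0,-0.075,0,0,0,1],[0,0,-0.085,0,0,0,1]]'; python3 -m jog '[[0.01,0,0,0,0,0,1],[0.02,0,0,0,0,0,1],[0.03,0,0,0,0,0,1],[0.04,0,0,0,0,0,1],[0.041,0,0,0,0,0,1],[0.041,0,0,0,0,0,1]]'
```

```text
t: 15.65
tool_pos: [513.8, 11.0, 129.3]
tcp_rot: [3.142, -0.0, 3.131]
contact_force: [-0.1, 0.1, -0.6]
gripper_width: 0.184
grip_force: 30.0
t: 16.4
tool_pos: [521.6, 10.8, 129.2]
tcp_rot: [-3.141, -0.001, 3.131]
contact_force: [-2.7, -0.2, -3.2]
gripper_width: 0.181
grip_force: 30.0
```

```bash
python3 -m jog '[[0,0,-0.01,0,0,0,1],[0,0,-0.02,0,0,0,1],[0,0,-0.03,0,0,0,1],[0,0,-0.035,0,0,0,1],[0,0,-0.04,0,0,0,1],[0,0,-0.045,0,0,0,1],[0,0,-0.045,0,0,0,1]]'
```

```text
t: 17.27
tool_pos: [522.5, 11.0, 120.5]
tcp_rot: [3.142, 0.001, 3.131]
contact_force: [-2.2, -0.2, -0.9]
gripper_width: 0.182
grip_force: 30.0
```

Tip at about 16 mm with little force, and x shifted 1 mm on its own, so the nose is entering the foot. I'll continue gently to home, where the TCP should be about 110.6.

```bash
python3 -m jog '[[0,0,-0.005,0,0,0,1],[0,0,-0.01,0,0,0,1],[0,0,-0.015,0,0,0,1],[0,0,-0.02,0,0,0,1],[0,0,-0.02,0,0,0,1]]'
```

```text
t: 17.9
tool_pos: [522.4, 11.0, 116.5]
tcp_rot: [3.141, 0.001, 3.131]
contact_force: [0.2, -0.8, -0.9]
gripper_width: 0.18
grip_force: 30.0
```

```bash
python3 -m jog '[[0,0,-0.005,0,0,0,1],[0,0,-0.01,0,0,0,1],[0,0,-0.015,0,0,0,1],[0,0,-0.02,0,0,0,1],[0,0,-0.024,0,0,0,1],[0,0,-0.024,0,0,0,1]]'
```

```text
t: 18.65
tool_pos: [522.1, 10.9, 111.7]
tcp_rot: [3.142, -0.0, 3.131]
contact_force: [-0.1, 0.5, -0.7]
gripper_width: 0.179
grip_force: 30.0
```

```bash
python3 -m jog '[[0,0,-0.004,0,0,0,1],[0,0,-0.007,0,0,0,1],[0,0,-0.007,0,0,0,1]]'
```

```text
t: 19.02
tool_pos: [522.1, 11.0, 110.6]
tcp_rot: [3.141, 0.0, 3.131]
contact_force: [-0.7, 0.6, 2.1]
gripper_width: 0.179
grip_force: 30.0
```

The collar has made contact (about +3 N). Releasing and backing straight up.

```bash
python3 -m jog '[[0,0,0,0,0,0,0.2],[0,0,0,0,0,0,0],[0,0,0,0,0,0,0],[0,0,0,0,0,0,-0.2],[0,0,0,0,0,0,-0.2],[0,0,0,0,0,0,-0.2],[0,0,0,0,0,0,-0.2]]'; python3 -m jog '[[0,0,0.05,0,0,0,-0.2],[0,0,0.15,0,0,0,-0.2],[0,0,0.35,0,0,0,-0.2],[0,0,0.6,0,0,0,-0.2],[0,0,0.8,0,0,0,-0.2],[0,0,0.8,0,0,0,-0.2],[0,0,0.8,0,0,0,-0.2]]'
python3 - <<'E'
from h import *
s=arm.snapshot("scene"); save(s,"end.png",(275,190,375,290),6)
d=arm.silhouettes("pin_head",s)[0]; P,_,_=pts(s,d["pixels"]); print(d["conf"],np.percentile(P,[2,50,98],axis=0).round(1).tolist())
E
```

```text
t: 19.9
tool_pos: [522.1, 11.0, 110.4]
tcp_rot: [3.142, 0.0, 3.131]
contact_force: [1.0, -0.5, 0.0]
gripper_width: 0.601
grip_force: 0.0
t: 20.78
tool_pos: [521.5, 10.9, 270.1]
tcp_rot: [3.141, -0.001, 3.131]
contact_force: [0.1, -0.1, -0.0]
gripper_width: 0.603
grip_force: 0.0
0.91 [[513.0, 2.6, 100.1], [516.7, 9.0, 127.3], [529.7, 19.1, 151.0]]
```

View pics/end.png

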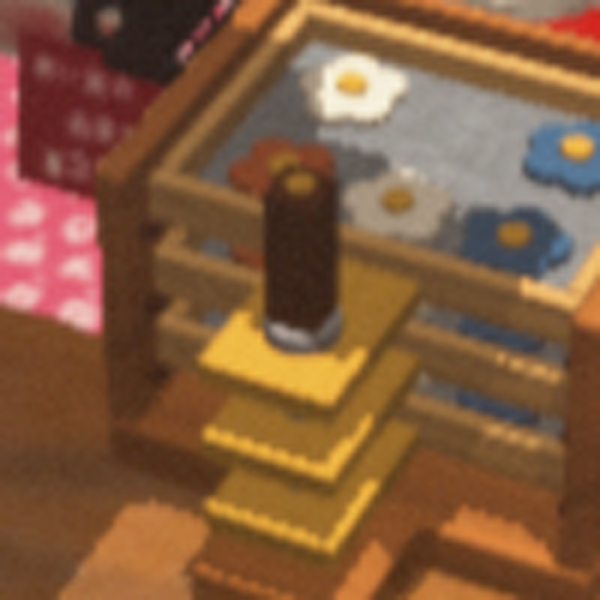

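The pin stands upright with its collar on the top tongue at (303,335), and its top is at z ≈ 150 as it should be. The gripper is clear.

```bash
python3 -c "
from workcell import arm
print(arm.finish_job())"
```

```text
the job is handed in; nothing more can be done
None
```

The job is handed in: the pin is threaded through all three tongues into the foot, collar on the top tongue, upright and released; the last picture confirmed this, but the hand-in returned no verdict.

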